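# Spin the carving turntable and brake it on its mark

### The arm

A 7-joint arm with a two-finger parallel gripper is mounted at the origin on the work surface. World frame = base frame: x ahead of the robot, y to its left, z up, the work surface at z = 0. Lengths are in mm, angles in rad, forces in N, time in s.
With the tool pointing down it reaches from about 400 to 875 mm from the base axis. Payload 4.4 kg.
Tool frame: the origin (TCP) lies at the very end of the fingers, on their centre line; the grasp point (between the pads) lies 19 mm behind it; z points along the fingers, y is the line along which they close (so a half turn about z gives the same grasp; the last joint's range is limited). The gripper opens to 85 mm and grips with 20 to 120 N. Pads are 22 mm wide; open, the fingers measure 114 mm over their backs; the gripper's body (76 mm by 85 mm) begins 54 mm behind the grasp point. The pads swing forward as they close: fully open they stand 13 mm farther back than shut.
Start: joints at [1.108, 0.628, 0.038, 1.517, -0.027, 0.996, -0.02], TCP at [251.233, -599.5, 231.313] pointing down, gripper open.
Joint ranges: [-3.06, 3.06], [-0.37, 2.12], [-1.25, 1.32], [0.18, 2.47], [-1.1, 4.24], [0.23, 1.98], [-2.94, 2.94]. Speed limits (rad/s): [2.57, 2.57, 3.14, 3.14, 3.14, 3.14, 3.14].

### API

Orientations are given as [roll, pitch, yaw] about the fixed x, y, z axes, in that order (R = Rz(yaw) Ry(pitch) Rx(roll)).
In Python, from cell import ctrl gives the robot as it stands.
- The arm moves only by the tool step_arm, never from a script. Its argument "series" is a list that holds one entry, the list of rows, each a list of 7 numbers: the turn, a rotation vector about the tool's x, y, z as a fraction of full scale, then the shift along the tool's x, y, z as a fraction of full scale, then the closure, from 0 (fully open) to 1 (shut). In form: [[[ax, ay, az, tx, ty, tz, gripper], ...]]. A call has 1 to 12 rows; each row shifts and turns the commanded pose from where the row before left it, along the tool's axes as they then stand; what a row does not reach is not made up. Full scale, the value 1, is 150 mm for a shift and 45 degrees for a turn. A row lasts 1/10 s, in which the tool goes at most 50 mm and 8.59 degrees, less where a joint would pass 70% of its speed; a pose out of reach is approached as far as the arm can. A call with a number of a shift or a turn outside -1 to 1 is refused whole. A call with a gripper value outside its range is refused whole. The fingers move at their own pace and stop on an object; the grip force is fixed at half the most. Time passes only in rows, so rows that do not move let the fingers close. It gives the time, the measured TCP pose, the force, the opening and the grip force at its end, in the units of the state.
- ctrl.read_state(): the state, without advancing time (a new reading comes with each control period).
- ctrl.get_image(name): name is "scene" or "top"; returns a dict with "img" (400x640x3 uint8, red, green, blue), "fx", "fy", "cx", "cy" (pixels), "R" (3x3) and "t" (3): a world point X has camera coordinates R X + t. Camera axes: x right, y down, z forward; pixel columns grow to the right and rows downward; lengths in mm; the calibration is good to about 2 mm. A picture is of the moment at which its call begins. There is no depth.
- ctrl.finish_job(): hands the job in; it is judged then, once.
Trained networks look in a picture, given as the dict that the camera call returned (one of the last four; its "shot" number tells which), for a name from the list of things; names that differ only in an ending like _2 or _b are one class to them, and where a whole thing is asked for, a point or a joint stands for the part that bears it (a point fixed in the world has none). Each returns a list of dicts, best first, with "score" (0 to 1); they miss things now and then, are a little off and sometimes report something else, mostly with a low value. They report only what shows in the picture. A call takes as long as a camera call.
- ctrl.recognise(picture, thing): "centre" ([column, row] in pixels, amid what is visible of it).
The state is a dict: "clock": time; "qpos": joint angles; "qd": joint speeds; "tau": joint torques, N m; "eef_pos": TCP position; "tool_rot": TCP orientation; "force": force on the tool from outside, world axes, zero at the start; "torque": the same for the moment, N m; "width": finger opening in mm; "gripper_force": force on a finger pad.
Only numpy, scipy, OpenCV 4.12 (cv2) and the standard library are available. Lean on these libraries where they do the work, as an engineer would, in place of code of your own. Each camera call takes 0.05 s, during which the arm holds its last target. There are 200 camera calls.

### The job

Look the rosette over all round: flick the carving turntable with a fingertip so that it runs freely for at least one and a half turns, then, while it is still turning, brake it with a fingertip so that it stops with the end of its tongue opposite the tip of the fixed pointer. Once it has run that far it must not come to a stop anywhere else than close to the pointer (a small correction with the fingertip there is fine); leave it at rest with the pointer's tip facing the tongue's end, hand clear. Do not touch the carved rosette, pick nothing up, and leave the tools on the bench as they lie.

Things in the scene. Friction and masses are not known exactly. Their poses are not given: they have to be found in the camera images.
- stand: the turntable's dark steel stand, bolted to the bench: a round foot 170 mm across with the wheel's axis through its origin (centre of the foot's underside, on the bench), axis vertical. A bracket runs out along the stand's -x and carries the fixed pointer. It does not move; its place and yaw differ from run to run
- axis (a point): point on the wheel's vertical axis at the height of its flat top face, 60 mm above the bench. The wheel is a plywood disc 250 mm across, 20 mm thick. From 45 to 95 mm off the axis its top is a bare flat ring all round: a fingertip pressed there with a few newtons stops the wheel in about 0.1 s and can drag it round
- pointer (a point): the place where the tongue's end belongs: 142 mm from the axis along the stand's -x, 66 mm above the bench, 8 mm inwards of the tip of the fixed steel arrow head. The arrow head (30 mm wide, up to 68 mm above the bench) and its upright lie from 150 to 190 mm from the axis
- tongue (a point): the middle of the outer end face of the tongue, the wheel's mark: a flat wooden bar lying radially on the wheel, 24 mm wide, 12 mm high (up to 72 mm above the bench), from 95 to 142 mm off the axis, sticking out 17 mm past the rim. It is the only such bar; it sits where a fourth dowel would
- dowel_a (a point): centre of the top of an upright wooden dowel fixed in the wheel, 16 mm thick, standing 30 mm above the top face (up to 90 mm above the bench), 105 mm off the axis, 90 degrees counter-clockwise (from above) from the tongue
- dowel_b (a point): same kind of dowel, opposite the tongue. A dowel pushed by a fingertip at 0.3 m/s sets the wheel going at about 3 rad/s
- dowel_c (a point): same kind of dowel, 90 degrees clockwise from the tongue
- wheel (a joint): angle of the wheel, rad, growing counter-clockwise seen from above and counting on over full turns without limit; 0 and every multiple of 2 pi: tongue at the pointer. It starts at rest between 2.4 and 3.9. The wheel turns freely either way: inertia about 0.009 kg m2 (up to a quarter more or less), bearing drag 0.002 N m, so it loses about 0.2 rad/s each second and stays where it is left
- rosette: the carved rosette, fixed on the middle of the wheel: a light wooden disc 90 mm across with petals, its highest part 21 mm above the wheel's top face; origin at the centre of its underside. Not to be touched
- gouge_a: carving gouge lying beside the turntable: turned wooden handle 120 mm long and 26 mm thick, steel blade 110 mm; origin under the ferrule, blade towards its +x. Not to be moved
- gouge_b: carving gouge lying on the other side: dark turned handle 130 mm, steel blade 100 mm; origin under the ferrule, blade towards its +x. Not to be moved
- chisel: broad chisel lying beyond the turntable: blue handle 110 mm, blade 100 mm long and 25 mm wide; origin under the ferrule, blade towards its +x. Not to be moved
- whetstone: grey sharpening stone 100 x 40 x 18 mm lying flat; origin at the centre of its underside. Not to be moved
- pencil: carpenter's pencil 160 x 8 x 8 mm lying flat; origin at the middle of its underside. Not to be moved
- mallet: round carver's mallet standing on its head: head 110 mm across, 255 mm tall with the handle up; origin at the centre of its underside. Not to be moved
- offcut: wooden offcut 120 x 60 x 40 mm; origin at the centre of its underside. Not to be moved

How it is judged (in metres and radians):
On the way, in this order (a step that is already met when the one before it is completed fails the run):
1. the wheel has been flicked and runs untouched, faster than 0.8 rad/s, for half a second ((velocity of joint wheel above 0.8 rad/s or velocity of joint wheel below -0.8 rad/s) and contact force between stand and the fingers below 0.05 N and contact force between stand and the arm below 0.05 N), for 0.5 s.
2. the wheel has run about one and a half turns (joint beyond 11.8 or below -5.5) and is still turning freely ((value of joint wheel above 11.8 rad or value of joint wheel below -5.5 rad) and (velocity of joint wheel above 0.1 rad/s or velocity of joint wheel below -0.1 rad/s) and contact force between stand and the fingers below 0.05 N), for 0.05 s.
3. a finger is on the wheel, braking it as the tongue comes to (within 40 mm of) its place at the pointer (horizontal distance between tongue and pointer below 0.04 m and contact force between stand and the fingers above 0.2 N).
At the end, for the whole second after the job is handed in: the wheel is at rest (under 0.03 rad/s) with the tongue's end within 12 mm, sideways, of its place at the pointer, i.e. the pointer's tip faces the 24 mm wide end (horizontal distance between tongue and pointer below 0.012 m and velocity of joint wheel between -0.03 and 0.03 rad/s and (value of joint wheel above 11.8 rad or value of joint wheel below -5.5 rad)); the robot touches nothing.
It fails at once if after its one and a half turns the wheel stands still (under 0.03 rad/s) with the tongue's end over 40 mm from its place at the pointer ((value of joint wheel above 11.8 rad or value of joint wheel below -5.5 rad) and velocity of joint wheel between -0.03 and 0.03 rad/s and horizontal distance between tongue and pointer above 0.04 m).
It fails at once if the carved rosette is touched (contact force between rosette and the fingers above 0.5 N or contact force between rosette and the arm above 0.5 N).
It fails at once if a tool or other loose thing on the bench is moved over 20 mm or picked up (distance of any of gouge_a, gouge_b, chisel, whetstone, pencil, mallet, offcut from where it was at the start of the episode above 0.02 m).
It also fails if it takes over 51 s, if anything falls off the work surface, if the arm or the gripper's body presses on something with over 40 N, if the wrist force passes 120 N, or if a joint passes its speed limit or range.

## Working session

There is one attempt and no reset: what is moved stays moved. The work goes in short steps, Python scripts to look and compute and a tool call to move; the robot and the scene stay as the last step left them, time stands still between calls to the robot, and variables do not carry over. Pictures are saved under pics/ and viewed, at most 10 in all, crops included, and the job is handed in when it is done.

Besides the shell and the picture viewer there is one more tool, called after "Request:" as name(argument=value, ...) on one line, values as JSON. step_arm: Moves the arm, as the interface text tells. Shift numbers are shares of 150 mm and turn numbers shares of 45 degrees, none past 1 either way. Its arguments: {"type":"object","properties":{"series":{"type":"array","items":{"type":"array","items":{"type":"array","items":{"type":"number","minimum":-1,"maximum":1}}}}},"required":["series"]}

```bash
mkdir -p pics; cat > h.py <<'E'
import numpy as np, cv2
from cell import ctrl
def ray(p,uv,z):
    R=np.array(p["R"]);t=np.array(p["t"]);C=-R.T@t
    d=R.T@np.array([(uv[0]-p["cx"])/p["fx"],(uv[1]-p["cy"])/p["fy"],1])
    return C+d*(z-C[2])/d[2]
def proj(p,X):
    c=np.array(p["R"])@np.array(X,float)+np.array(p["t"])
    return np.array([p["fx"]*c[0]/c[2]+p["cx"],p["fy"]*c[1]/c[2]+p["cy"]])
def save(p,n): cv2.imwrite(f"pics/{n}.png",cv2.cvtColor(p["img"],cv2.COLOR_RGB2BGR))
E
python3 - <<'E'
from h import *
Z=dict(tongue=66,dowel_a=90,rosette=75,stand=60,mallet=200,gouge_a=13,chisel=10,whetstone=18,pencil=8,offcut=40)
for n in("top","scene"):
    p=ctrl.get_image(n);save(p,n)
    print(n,p["fx"],-np.array(p["R"]).T@p["t"])
    for k,z in Z.items():
        for d in ctrl.recognise(p,k)[:4]: print(k,round(d["score"],2),np.round(d["centre"]),np.round(ray(p,d["centre"],z)[:2]))
s=ctrl.read_state();print(s["clock"],s["eef_pos"],s["tool_rot"],s["width"])
E
```

```text
top 429.8948552223696 [ 365.7241839    -6.38653695 1384.4983717 ]
tongue 0.62 [294. 216.] [528. 104.]
dowel_a 0.8 [293. 215.] [530. 107.]
rosette 0.7 [293. 209.] [551. 105.]
rosette 0.39 [297. 215.] [530.  93.]
stand 0.75 [294. 215.] [532. 105.]
mallet 0.91 [162. 212.] [532. 461.]
gouge_a 0.88 [356. 184.] [636. -93.]
gouge_a 0.84 [220. 208.] [567. 348.]
chisel 0.79 [269. 145.] [775. 191.]
chisel 0.61 [161. 210.] [565. 539.]
whetstone 0.94 [350. 220.] [517. -71.]
pencil 0.66 [262. 255.] [412. 210.]
pencil 0.49 [495. 207.] [ 554. -537.]
offcut 0.71 [496. 206.] [ 549. -529.]
scene 507.69354774920936 [1288.69839046 -469.94298986 1348.20638166]
tongue 0.62 [330. 190.] [560.  83.]
dowel_a 0.59 [333. 186.] [566.  90.]
rosette 0.79 [330. 185.] [550.  91.]
stand 0.7 [332. 186.] [549.  99.]
stand 0.18 [295. 245.] [ 658. -113.]
mallet 0.85 [432. 126.] [621. 418.]
mallet 0.59 [328. 186.] [621.  28.]
gouge_a 0.72 [302. 246.] [649. -85.]
gouge_a 0.66 [395. 164.] [570. 346.]
chisel 0.58 [393. 225.] [750. 190.]
whetstone 0.88 [284. 214.] [526. -68.]
offcut 0.57 [146. 302.] [ 560. -541.]
1.1 [ 251.24810316 -599.50337674  231.31846833] [ 3.14156695e+00 -5.14591919e-05  3.96806758e-01] 85.71683651650652
```

View pics/top.png

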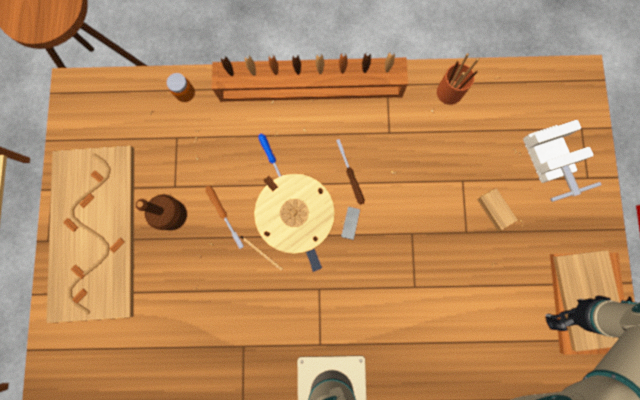

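View pics/scene.png

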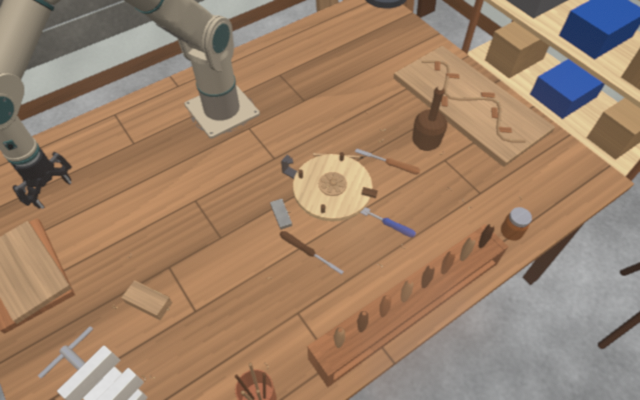

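The top picture shows the wheel centred near (294,213), with the tongue at the upper left (271,183). The dowels are at (267,234), (316,239) and (320,190), and the pointer arm is near (314,262). Next I fit the wheel more precisely.

```bash
cat >> h.py <<'E'
def rect(p,c,z,half=200,s=2):
    "metric patch of plane z: col=(half-(Y-cy))*s (Y left), row=(half-(X-cx))*s (X up)"
    W=[[c[0]+a,c[1]+b,z] for a,b in((half,half),(half,-half),(-half,-half),(-half,half))]
    src=np.float32([proj(p,w) for w in W]);n=2*half*s
    M=cv2.getPerspectiveTransform(src,np.float32([[0,0],[n,0],[n,n],[0,n]]))
    return cv2.warpPerspective(p["img"],M,(n,n),flags=cv2.INTER_CUBIC)
E
python3 - <<'E'
from h import *
p=ctrl.get_image("top");q=ctrl.get_image("scene")
c0=(538,104)
out=[]
for P in(p,q):
    r=rect(P,c0,60,140)
    r=rect(P,c0,60,200)
    hsv=cv2.cvtColor(r,cv2.COLOR_RGB2HSV)
    m=((hsv[...,2]>195)&(hsv[...,1]<140)&(hsv[...,1]>30)).astype(np.uint8)
    m=cv2.morphologyEx(m,cv2.MORPH_OPEN,np.ones((9,9)))
    k=max(cv2.findContours(m,0,2)[0],key=cv2.contourArea)
    h=cv2.convexHull(k);e=cv2.fitEllipse(h);(u,v),(a,b),_=e
    print("centre",c0[0]+200-v/2,c0[1]+200-u/2,"diam",a/2,b/2)
    r=cv2.cvtColor(r,cv2.COLOR_RGB2BGR);cv2.ellipse(r,e,(0,0,255),1)
    out.append(r[100:,:] if 0 else cv2.resize(r,(400,400)) if 0 else r[130:680,130:680])
cv2.imwrite("pics/rect.png",cv2.resize(np.hstack(out),(800,400)))
E
```

```text
centre 541.0698089599609 105.443359375 diam 250.64744567871094 252.05239868164062
centre 543.5534820556641 105.35365295410156 diam 248.4864959716797 250.35142517089844
```

View pics/rect.png

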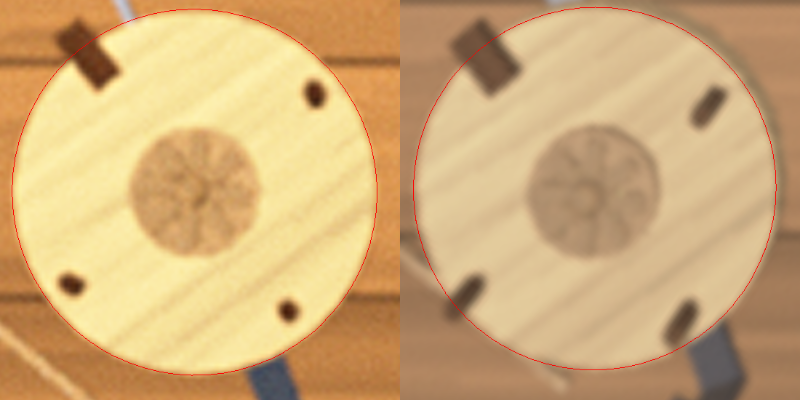

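The red fit matches the rim (250 mm), so the axis is at about (542,105). Next, the bearings of tongue and pointer.

```bash
cat >> h.py <<'E'
AX=np.array([542.,105.4])
def blob(p,z,lo,hi,cond,show=False):
    r=rect(p,AX,z);n=r.shape[0]
    yy,xx=np.mgrid[:n,:n];X=200-yy/2;Y=200-xx/2;R=np.hypot(X,Y)
    hsv=cv2.cvtColor(r,cv2.COLOR_RGB2HSV).astype(int)
    m=(cond(r.astype(int),hsv)&(R>lo)&(R<hi)).astype(np.uint8)
    m=cv2.morphologyEx(m,cv2.MORPH_OPEN,np.ones((5,5)))
    k,l,s,c=cv2.connectedComponentsWithStats(m)
    o=[(s[i,4]/4,200-c[i][1]/2,200-c[i][0]/2) for i in range(1,k)]
    return sorted([(a,np.hypot(x,y),np.arctan2(y,x)) for a,x,y in o],reverse=True)
dark=lambda r,h:(r.sum(2)<300)&(r[...,0]>r[...,2])
steel=lambda r,h:(r[...,2]>=r[...,0]-5)&(r.sum(2)<330)
def tongue(p):
    b=blob(p,72,97,124,dark)
    return b
E
python3 - <<'E'
from h import *
for n in("top","scene"):
    p=ctrl.get_image(n)
    print(n,"tongue",np.round(tongue(p)[:4],3).tolist())
    for lo,hi in((150,190),(150,168)): print(" ptr",np.round(blob(p,67,lo,hi,steel)[:3],3).tolist())
    print(" dowels z90",np.round(blob(p,90,90,135,dark)[:5],3).tolist())
E
```

```text
top tongue [[511.75, 110.791, 0.669], [142.0, 104.815, -0.914], [133.5, 105.666, 2.242], [101.0, 105.948, -2.483]]
 ptr [[941.5, 169.78, -2.761], [243.75, 180.081, 0.368]]
 ptr [[418.75, 158.863, -2.758]]
 dowels z90 [[894.25, 113.245, 0.673], [139.25, 103.14, -0.943], [128.75, 104.546, 2.27], [97.0, 107.337, -2.485], [59.0, 130.026, 2.198]]
scene tongue [[613.25, 111.235, 0.606], [295.25, 110.468, 2.245], [266.75, 105.342, -2.48], [192.75, 107.086, -0.907]]
 ptr [[391.0, 171.458, -2.751], [130.25, 153.136, -2.501]]
 ptr [[131.5, 163.203, -2.75], [130.25, 153.136, -2.501]]
 dowels z90 [[829.25, 118.924, 0.504], [452.75, 127.545, -2.33], [258.25, 101.324, -2.353], [219.0, 116.884, -0.882], [211.0, 99.434, 2.219]]
```

Request:
step_arm(series=[[[0,0,-0.173,0,0,0,1],[0,0,-0.173,0,0,0,1],[0,0,-0.173,0,0,0,1],[0,0,-0.173,0,0,0,1],[0,0,0,0.323,-0.051,0,1],[0,0,0,0.323,-0.051,0,1],[0,0,0,0.323,-0.051,0,1],[0,0,0,0.323,-0.051,0,1],[0,0,0,0.323,-0.051,0,1],[0,0,0,0.323,-0.051,0,1],[0,0,0,0.323,-0.051,0,1],[0,0,0,0.323,-0.051,0,1]]])

```text
clock: 2.5
eef_pos: [431.1, -248.7, 231.7]
tool_rot: [3.141, -0.0, 0.94]
force: [1.6, -0.0, -0.4]
width: 0.1
gripper_force: 0.0
```

Request:
step_arm(series=[[[0,0,0,0.236,-0.191,0.096,1],[0,0,0,0.236,-0.191,0.096,1],[0,0,0,0.236,-0.191,0.096,1],[0,0,0,0.236,-0.191,0.096,1],[0,0,0,0.236,-0.191,0.096,1],[0,0,0,0.236,-0.191,0.096,1],[0,0,0,0.236,-0.191,0.096,1],[0,0,0,0,0,0,1]]])

```text
clock: 3.3
eef_pos: [413.6, 75.5, 129.5]
tool_rot: [-3.139, -0.002, 0.953]
force: [-0.5, -0.2, -0.1]
width: 0.3
gripper_force: 0.0
```

```bash
python3 - <<'E'
from h import *
s=ctrl.read_state();print(s["clock"],s["eef_pos"],s["tool_rot"],s["width"],s["force"],s["qpos"])
E
```

```text
3.3 [413.64334713  75.4634248  129.53476298] [-3.13910565e+00 -2.05069300e-03  9.53184910e-01] 0.28143827699920415 [-0.51609961 -0.24413498 -0.08708092] [-0.16430346  0.49391594 -0.11138047  2.22870006  0.12046958  0.42429304
 -0.98994964]
```

Request:
step_arm(series=[[[0,0,0,0,0,0.178,1],[0,0,0,0,0,0.178,1],[0,0,0,0,0,0,1],[0,0,0,0,0,0,1]]])

```text
clock: 3.7
eef_pos: [414.4, 67.7, 77.3]
tool_rot: [-3.141, 0.001, 0.94]
force: [-0.1, -0.1, 1.1]
width: -0.1
gripper_force: 0.0
```

Request:
step_arm(series=[[[0,0,0,0,0.053,0,1],[0,0,0,0,0.1,0,1],[0,0,0,0,0.147,0,1],[0,0,0,0,0.18,0,1],[0,0,0,0,0.187,0,1],[0,0,0,0,0,-0.3,1],[0,0,0,0,0,-0.2,1]]])

```text
clock: 4.4
eef_pos: [496.7, 7.4, 154.1]
tool_rot: [3.141, -0.001, 0.937]
force: [1.4, 0.2, -0.3]
width: 0.1
gripper_force: 0.0
```

```bash
cat >> h.py <<'E'
def wheel(n="top"):
    c=ctrl.read_state()["clock"];p=ctrl.get_image(n);b=tongue(p)
    return c,[(round(a),round(r),round(t+2.76,3)) for a,r,t in b[:4]],p
E
python3 - <<'E'
from h import *
for i in range(3):
    c,b,p=wheel();print(c,b)
save(p,"run");s=ctrl.read_state();print(s["eef_pos"],s["force"])
E
```

```text
4.4 [(542, 111, np.float64(4.731)), (146, 104, np.float64(3.141)), (113, 106, np.float64(0.002))]
4.45 [(537, 111, np.float64(4.877)), (152, 104, np.float64(3.286))]
4.5 [(532, 111, np.float64(5.02)), (152, 105, np.float64(3.432))]
[497.65441891   8.1656167  155.20385431] [-0.39298693 -0.15253678 -0.51260071]
```

View pics/run.png

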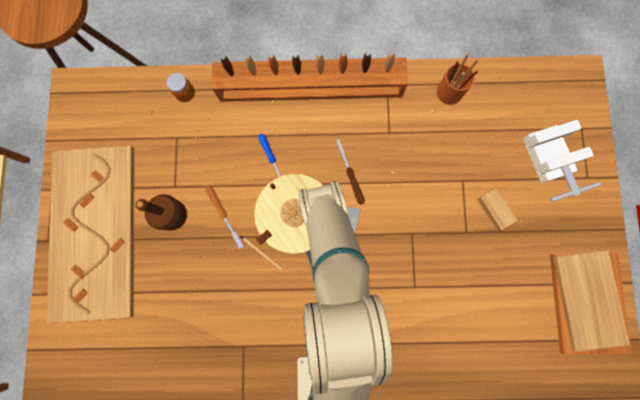

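Request:
step_arm(series=[[[0,0,0,0.272,-0.102,0,1],[0,0,0,0.272,-0.102,0,1],[0,0,0,0.272,-0.102,0,1],[0,0,0,0.272,-0.102,0,1],[0,0,0,0,0,0,1],[0,0,0,0,0,0,1],[0,0,0,0,0,0.2,1],[0,0,0,0,0,0.2,1],[0,0,0,0,0,0,1],[0,0,0,0,0,0,1]]])

```text
clock: 5.55
eef_pos: [541.8, 175.2, 92.2]
tool_rot: [-3.141, 0.002, 0.938]
force: [0.1, 0.4, 0.2]
width: 0.1
gripper_force: 0.0
```

```bash
python3 - <<'E'
from h import *
for n in("top","scene","top","scene"):
    c,b,p=wheel(n);print(n,c,b)
    if n=="scene":save(p,"hov")
print(ctrl.read_state()["eef_pos"])
E
```

```text
top 5.55 [(526, 111, np.float64(1.59)), (305, 108, np.float64(3.724)), (148, 105, np.float64(3.185)), (106, 106, np.float64(0.037))]
scene 5.6 [(768, 111, np.float64(4.82)), (426, 113, np.float64(1.759)), (276, 106, np.float64(0.167)), (256, 105, np.float64(3.309))]
top 5.65 [(556, 110, np.float64(1.854)), (295, 107, np.float64(3.737)), (167, 105, np.float64(3.457)), (109, 106, np.float64(0.3))]
scene 5.7 [(419, 112, np.float64(4.754)), (352, 113, np.float64(2.006)), (280, 110, np.float64(5.15)), (277, 105, np.float64(3.575))]
[543.08031489 176.88161497  93.65801057]
```

View pics/hov.png

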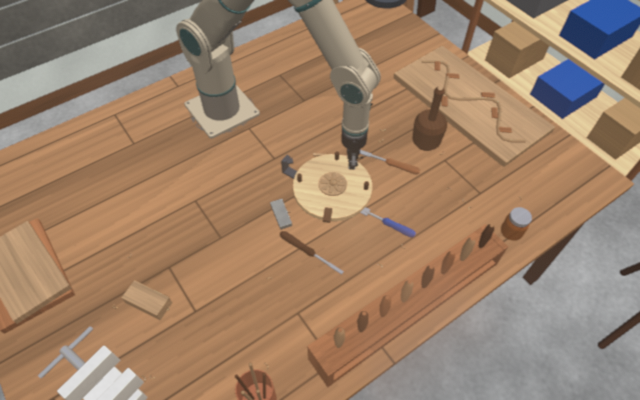

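Request:
step_arm(series=[[[0,0,0,0,0,0.1,1],[0,0,0,0,0,0.06,1],[0,0,0,0,0,0,1],[0,0,0,0,0,0,1],[0,0,0,0,0,0,1],[0,0,0,0,0,0,1],[0,0,0,0,0,0,1],[0,0,0,0,0,0,1],[0,0,0,0,0,0,1],[0,0,0,0,0,0,1],[0,0,0,0,0,0,1],[0,0,0,0,0,0,1]]])

```text
clock: 6.95
eef_pos: [542.0, 176.9, 68.1]
tool_rot: [3.142, 0.0, 0.94]
force: [0.5, 0.5, 0.3]
width: -0.1
gripper_force: 0.0
```

Request:
step_arm(series=[[[0,0,0,0,0,0,1],[0,0,0,0,0,0,1],[0,0,0,0,0,0,1],[0,0,0,0,0,0,1],[0,0,0,0,0,0,1],[0,0,0,0,0,0,1],[0,0,0,0,0,0,1],[0,0,0,0,0,0,1],[0,0,0,0,0,0,1],[0,0,0,0,0,0,1],[0,0,0,0,0,0,1],[0,0,0,0,0,0,1]]])

```text
clock: 8.15
eef_pos: [542.0, 176.9, 68.1]
tool_rot: [3.142, 0.0, 0.94]
force: [-0.2, -0.7, -0.3]
width: -0.0
gripper_force: 0.0
```

```bash
python3 - <<'E'
from h import *
for n in("top","scene","top","scene","top"):
    c,b,p=wheel(n);print(n,c,b)
s=ctrl.read_state();print(s["clock"],s["eef_pos"],s["force"])
E
```

```text
top 8.15 [(520, 111, np.float64(1.394)), (390, 108, np.float64(3.743)), (140, 104, np.float64(2.983)), (114, 106, np.float64(-0.155))]
scene 8.2 [(1005, 112, np.float64(4.682)), (485, 112, np.float64(1.543)), (269, 107, np.float64(-0.063)), (251, 105, np.float64(3.081))]
top 8.25 [(531, 111, np.float64(1.599)), (376, 107, np.float64(3.748)), (148, 104, np.float64(3.19)), (108, 106, np.float64(0.048))]
scene 8.3 [(1233, 111, np.float64(4.717)), (444, 113, np.float64(1.738)), (297, 106, np.float64(0.144)), (253, 105, np.float64(3.285))]
top 8.35 [(533, 110, np.float64(1.8)), (353, 107, np.float64(3.741)), (153, 104, np.float64(3.393)), (116, 106, np.float64(0.245))]
8.4 [542.05090961 176.96152161  68.13445584] [ 7.39732504e-01 -6.91519410e-04 -1.20504062e+00]
```

Request:
step_arm(series=[[[0,0,0,0,0,0.03,1],[0,0,0,0,0,0,1],[0,0,0,0,0,0,1],[0,0,0,0,0,0,1],[0,0,0,0,0,0,1],[0,0,0,0,0,0,1],[0,0,0,0,0,0,1],[0,0,0,0,0,0,1],[0,0,0,0,0,0,1],[0,0,0,0,0,0,1],[0,0,0,0,0,0,1],[0,0,0,0,0,0,1]]])

```text
clock: 9.6
eef_pos: [542.0, 177.0, 63.6]
tool_rot: [3.142, -0.0, 0.94]
force: [0.2, -0.1, -0.2]
width: -0.4
gripper_force: 0.0
```

Request:
step_arm(series=[[[0,0,0,0,0,0,1],[0,0,0,0,0,0,1],[0,0,0,0,0,0,1],[0,0,0,0,0,0,1],[0,0,0,0,0,0,1],[0,0,0,0,0,0,1],[0,0,0,0,0,0,1],[0,0,0,0,0,0,1],[0,0,0,0,0,0,1]]])

```text
clock: 10.5
eef_pos: [542.0, 177.0, 63.6]
tool_rot: [3.142, -0.0, 0.94]
force: [1.5, 0.0, 0.4]
width: 0.1
gripper_force: 0.0
```

```bash
python3 - <<'E'
from h import *
for n in("top","scene"):
    c,b,p=wheel(n);print(n,c,b)
s=ctrl.read_state();print(s["clock"],s["eef_pos"],s["force"])
E
```

```text
top 10.5 [(398, 107, np.float64(3.75)), (141, 105, np.float64(2.445)), (109, 106, np.float64(0.875)), (6, 101, np.float64(5.687))]
scene 10.55 [(1099, 112, np.float64(4.685)), (554, 111, np.float64(5.696)), (304, 106, np.float64(4.106)), (253, 106, np.float64(0.954))]
10.6 [542.04626674 176.94875102  63.63733846] [0.00789017 0.19772574 0.3320568 ]
```

Request:
step_arm(series=[[[0,0,0,0,0,0,1],[0,0,0,0,0,0,1],[0,0,0,0,0,0.045,1],[0,0,0,0,0,0,1],[0,0,0,0,0,0,1],[0,0,0,0,0,0,1]]])

```text
clock: 11.2
eef_pos: [545.5, 177.3, 60.0]
tool_rot: [3.137, -0.006, 0.939]
force: [-0.2, -1.1, 21.5]
width: -0.2
gripper_force: 11.0
```

```bash
python3 - <<'E'
from h import *
for n in("top","scene","top"):
    c,b,p=wheel(n);print(n,c,b)
    r=cv2.cvtColor(rect(p,AX,66),cv2.COLOR_RGB2BGR);cv2.imwrite(f"pics/stop_{n}.png",cv2.resize(r,(400,400)))
cv2.imwrite("pics/stop.png",np.hstack([cv2.imread("pics/stop_top.png"),cv2.imread("pics/stop_scene.png")]))
s=ctrl.read_state();print(s["clock"],s["eef_pos"],s["force"])
E
```

```text
top 11.2 [(468, 112, np.float64(-0.187)), (429, 108, np.float64(3.739)), (142, 104, np.float64(2.947)), (129, 105, np.float64(1.369))]
scene 11.25 [(1214, 111, np.float64(4.668)), (603, 111, np.float64(-0.143)), (228, 105, np.float64(2.944)), (226, 106, np.float64(1.382))]
top 11.3 [(467, 112, np.float64(-0.187)), (414, 107, np.float64(3.74)), (143, 104, np.float64(2.947)), (129, 105, np.float64(1.369))]
11.35 [545.51681547 177.37073415  59.99811682] [-0.76161346 -2.31454371 21.69700759]
```

View pics/stop.png

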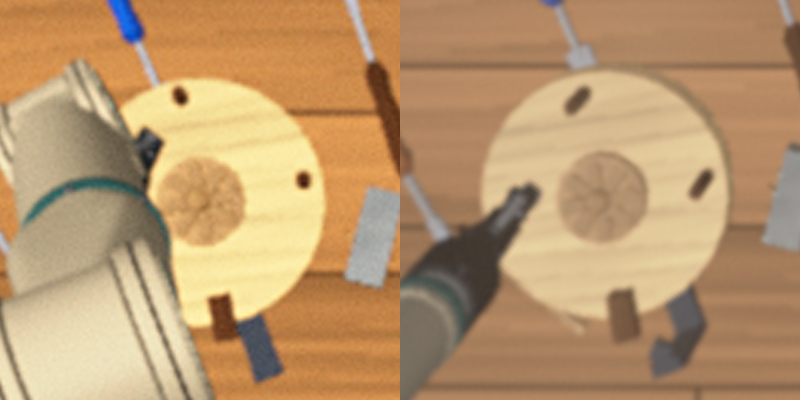

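The wheel stopped with the tongue about 0.19 rad (27 mm) short of the pointer, still inside the 40 mm band. Next I drag it about 13.5 mm towards -x at the finger.

Request:
step_arm(series=[[[0,0,0,-0.018,-0.025,0,1],[0,0,0,-0.018,-0.025,0,1],[0,0,0,-0.018,-0.025,0,1],[0,0,0,0,0,0,1],[0,0,0,0,0,0,1]]])

```text
clock: 11.85
eef_pos: [532.1, 177.3, 60.0]
tool_rot: [3.136, -0.006, 0.94]
force: [0.9, -2.6, 21.5]
width: 0.2
gripper_force: 11.0
```

```bash
python3 - <<'E'
from h import *
for n in("top","scene"):
    c,b,p=wheel(n);print(n,c,b)
s=ctrl.read_state();print(s["clock"],s["eef_pos"],s["force"])
E
```

```text
top 11.85 [(458, 112, np.float64(-0.008)), (347, 107, np.float64(3.867)), (146, 104, np.float64(3.132)), (122, 105, np.float64(1.551))]
scene 11.9 [(999, 112, np.float64(4.748)), (637, 111, np.float64(0.044)), (263, 105, np.float64(3.127)), (219, 106, np.float64(1.562))]
11.95 [532.13460579 177.3126511   59.96829387] [ 0.80586038 -2.21836065 21.52577717]
```

Request:
step_arm(series=[[[0,0,0,0,0,-0.3,1],[0,0,0,0,0,0,1],[0,0,0,0,0,0,1],[0,0,0,0,0,0,1]]])

```text
clock: 12.35
eef_pos: [527.5, 176.7, 101.1]
tool_rot: [-3.141, 0.001, 0.94]
force: [-0.5, -0.2, 0.4]
width: -0.0
gripper_force: 0.0
```

```bash
python3 - <<'E'
from h import *
for i in range(4):
    c,b,p=wheel(("top","scene")[i%2]);print(c,b)
print(ctrl.read_state()["eef_pos"])
E
```

```text
12.35 [(488, 107, np.float64(5.561)), (461, 111, np.float64(0.051)), (243, 107, np.float64(3.878)), (145, 104, np.float64(3.193))]
12.4 [(650, 111, np.float64(0.11)), (561, 110, np.float64(4.769)), (256, 105, np.float64(3.196)), (214, 107, np.float64(1.63))]
12.45 [(542, 107, np.float64(5.545)), (448, 111, np.float64(0.061)), (259, 107, np.float64(3.885)), (155, 104, np.float64(3.202))]
12.5 [(658, 111, np.float64(0.121)), (566, 110, np.float64(4.768)), (256, 105, np.float64(3.2)), (211, 106, np.float64(1.637))]
[527.54862713 176.83037411 100.93095245]
```

Request:
step_arm(series=[[[0,0,0,0,0,0.15,1],[0,0,0,0,0,0.1,1],[0,0,0,0,0,0,1],[0,0,0,0,0,0,1],[0,0,0,0,0,0,1],[0,0,0,0,0,0,1],[0,0,0,0,0,0,1]]])

```text
clock: 13.25
eef_pos: [528.6, 177.2, 65.0]
tool_rot: [3.141, -0.001, 0.94]
force: [0.4, -0.3, -1.0]
width: 0.2
gripper_force: 0.0
```

```bash
python3 - <<'E'
from h import *
for i in range(4):
    c,b,p=wheel(("top","scene")[i%2]);print(c,b)
print(ctrl.read_state()["eef_pos"])
E
```

```text
13.25 [(459, 111, np.float64(0.075)), (369, 107, np.float64(3.884)), (151, 104, np.float64(3.219)), (134, 105, np.float64(1.639))]
13.3 [(918, 112, np.float64(4.772)), (658, 111, np.float64(0.133)), (254, 105, np.float64(3.215)), (225, 107, np.float64(1.646))]
13.35 [(461, 111, np.float64(0.076)), (300, 108, np.float64(3.864)), (152, 104, np.float64(3.22)), (131, 105, np.float64(1.639))]
13.4 [(914, 112, np.float64(4.774)), (656, 111, np.float64(0.133)), (254, 105, np.float64(3.215)), (226, 107, np.float64(1.646))]
[528.31401304 177.08409574  64.64798215]
```

Request:
step_arm(series=[[[0,0,0,0,0,0.025,1],[0,0,0,0,0,0.012,1],[0,0,0,0,0,0,1],[0,0,0,0.01,0.014,0,1],[0,0,0,0.011,0.015,0,1],[0,0,0,0,0,0,1],[0,0,0,0,0,-0.003,1],[0,0,0,0,0,-0.003,1],[0,0,0,0,0,-0.003,1],[0,0,0,0,0,-0.02,1],[0,0,0,0,0,-0.1,1],[0,0,0,0,0,-0.1,1]]])

```text
clock: 14.65
eef_pos: [532.7, 176.4, 92.8]
tool_rot: [-3.141, 0.002, 0.94]
force: [0.3, 0.0, 0.6]
width: -0.3
gripper_force: 0.0
```

```bash
python3 - <<'E'
from h import *
for i in range(4):
    c,b,p=wheel(("top","scene")[i%2]);print(c,b)
print(ctrl.read_state()["eef_pos"])
E
```

```text
14.65 [(456, 111, np.float64(0.024)), (250, 107, np.float64(3.815)), (187, 106, np.float64(5.628)), (145, 104, np.float64(3.164))]
14.7 [(639, 111, np.float64(0.079)), (366, 112, np.float64(4.804)), (256, 105, np.float64(3.162)), (216, 107, np.float64(1.597))]
14.75 [(451, 111, np.float64(0.025)), (287, 107, np.float64(3.824)), (206, 106, np.float64(5.626)), (144, 104, np.float64(3.165))]
14.8 [(640, 111, np.float64(0.079)), (368, 112, np.float64(4.811)), (256, 105, np.float64(3.162)), (219, 106, np.float64(1.596))]
[533.38926975 176.68482197  92.93954579]
```

Request:
step_arm(series=[[[0,0,0,0,0,-0.3,1],[0,0,0,0,0,-0.3,1],[0,0,0,0.2,-0.1,-0.1,1],[0,0,0,0.2,-0.1,0,1],[0,0,0,0.2,-0.1,0,1],[0,0,0,0,0,0,1],[0,0,0,0,0,0,1],[0,0,0,0,0,0,1]]])

```text
clock: 15.65
eef_pos: [549.9, 274.5, 197.1]
tool_rot: [-3.142, 0.003, 0.939]
force: [0.5, -0.0, 0.0]
width: 0.2
gripper_force: 0.0
```

```bash
python3 - <<'E'
from h import *
o=[]
for n in("top","scene"):
    c,b,p=wheel(n);print(c,b)
    print([np.round(blob(p,67,lo,190,steel)[:2],3).tolist() for lo in(150,165)])
    r=cv2.cvtColor(rect(p,AX,68),cv2.COLOR_RGB2BGR)
    d=lambda R:(int(400-2*R*np.sin(-2.76)),int(400-2*R*np.cos(-2.76)))
    cv2.line(r,d(60),d(95),(0,0,255),1)
    o.append(r[400:800,250:650])
cv2.imwrite("pics/end.png",np.hstack(o))
s=ctrl.read_state();print(s["clock"],s["eef_pos"],s["force"])
E
```

```text
15.65 [(457, 111, np.float64(0.024)), (151, 105, np.float64(4.744)), (149, 104, np.float64(3.165)), (132, 105, np.float64(1.585))]
[[[938.75, 169.728, -2.762], [394.25, 180.161, 1.937]], [[587.0, 177.132, -2.763], [394.25, 180.161, 1.937]]]
15.7 [(639, 111, np.float64(0.08)), (289, 109, np.float64(4.748)), (256, 105, np.float64(3.162)), (218, 107, np.float64(1.597))]
[[[372.25, 171.516, -2.752], [123.25, 153.376, -2.492]], [[278.75, 174.75, -2.752]]]
15.75 [550.26519858 274.48420875 197.63749652] [ 0.12097643 -0.07255202  0.41810703]
```

View pics/end.png

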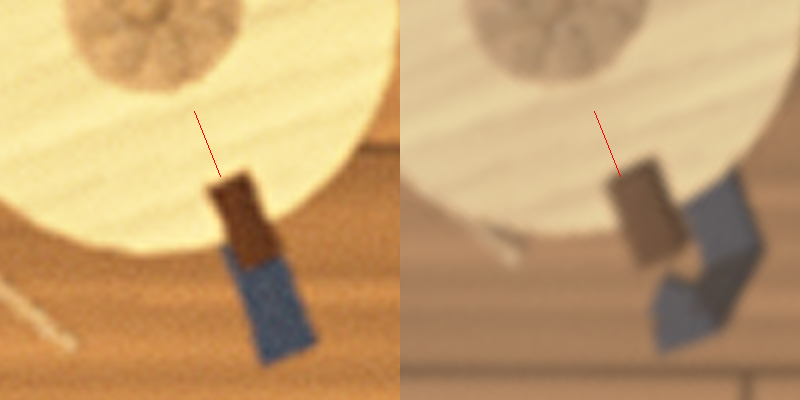

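The tongue's end faces the arrow tip, about 3–5 mm off sideways. The wheel is at rest and the hand is clear, so I hand in.

```bash
python3 -c "
from cell import ctrl
print(ctrl.finish_job())"
```

```text
the job is handed in; nothing more can be done
None
```

The job is handed in (the verdict was not shown): I flicked the wheel counter-clockwise for about two and a half turns and braked it about 27 mm short of the pointer. Two small fingertip corrections left it at rest with the tongue's end about 3–5 mm sideways from the pointer and the hand clear.

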